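# Show the assembler the next housing and its sleeves

## Robot

A 6-joint arm with a two-finger parallel gripper is mounted at the origin on the work surface. World frame = base frame: x ahead of the robot, y to its left, z up, the work surface at z = 0. Lengths are in mm, angles in rad, forces in N, time in s.
With the tool pointing down it reaches from about 350 to 975 mm from the base axis. Payload 7.1 kg.
Tool frame: the origin (TCP) lies between the finger pads; the fingertips stand 19 mm ahead of it and the grasp point (between the pads) is the TCP; z points along the fingers, y is the line along which they close (so a half turn about z gives the same grasp; the last joint's range is limited). The gripper opens to 88 mm and grips with 3 to 60 N. Pads are 20 mm wide; open, the fingers measure 115 mm over their backs; the gripper's body (75 mm by 178 mm) begins 61 mm behind the grasp point.
Start: joints at [-1.352, 0.423, 1.63, -0, 1.089, -0.019], TCP at [147.247, -607.39, 241.675] pointing down, gripper open.
Joint ranges: [-3, 3], [-0.9, 2.11], [0.09, 2.58], [-1.31, 4.45], [0.11, 2.69], [-2.54, 2.54]. Speed limits (rad/s): [2.39, 2.39, 3.01, 3.14, 3.14, 3.14].

## Interface

Orientations are given as a rotation vector (axis times angle).
In Python, from workcell import ctrl gives the robot as it stands.
- The arm moves only by the tool arm_command, never from a script. Its argument "series" is a list of rows, each an object with "linear": the shift along the tool's x, y, z in m, a list of three; "turn": the turn about the tool's z in rad. A call has 1 to 10 rows; each row shifts and turns the commanded pose from where the row before left it, along the tool's axes as they then stand; what a row does not reach is not made up. A row lasts 1/10 s, in which the tool goes at most 50 mm and 8.59 degrees, less where a joint would pass 70% of its speed; a pose out of reach is approached as far as the arm can. A call with a gripper value outside its range is refused whole. "jaw" is the opening, from -1 (shut) to 1 (fully open), set as the call begins (left out, the last holds). The fingers move at their own pace and stop on an object; the grip force is fixed at half the most. Time passes only in rows, so rows that do not move let the fingers close. It gives the time, the measured TCP pose, the force, the opening and the grip force at its end, in the units of the state.
- ctrl.get_obs(): the state, without advancing time (a new reading comes with each control period).
- ctrl.get_image(name): name is "side" or "top" or "wrist"; returns a dict with "frame" (400x640x3 uint8, blue, green, red), "fx", "fy", "cx", "cy" (pixels), "rvec" (rotation vector, rad) and "tvec" (3), from world to camera coordinates, as OpenCV has them. Camera axes: x right, y down, z forward; pixel columns grow to the right and rows downward; lengths in mm; the calibration is good to about 2 mm. A picture is of the moment at which its call begins. There is no depth.
- ctrl.close_job(): hands the job in; it is judged then, once.
The state is a dict: "t": time; "qpos": joint angles; "qvel": joint speeds; "joint_torque": joint torques, N m; "ee_pos": TCP position; "orientation": TCP orientation; "ft_force": force on the tool from outside, world axes, zero at the start; "moment": the same for the moment, N m; "width": finger opening in mm; "grasp_force": force on a finger pad.
Only numpy, scipy, OpenCV 4.12 (cv2) and the standard library are available. Lean on these libraries where they do the work, as an engineer would, in place of code of your own. Each camera call takes 0.05 s, during which the arm holds its last target. There are 200 camera calls.

## Task

Show the assembler what goes together next: point at the flanged housing by holding the fingertips just above the centre of its top for about two seconds without touching it, then point in the same way at the middle of the tray of short sleeves. Then press the wide button on the call box down and let it spring back, to report the pair as shown, and draw clear. Do not point closely at the other housings or trays, do not touch or shift any housing or tray, leave the small button alone and the other things where they are.

Things in the scene. Friction and masses are not known exactly. Their poses are not given: they have to be found in the camera images.
- flanged: The flanged housing, plain aluminium: a round flange 72 mm across and 10 mm thick at the foot with four bolt holes, and a round neck 40 mm across rising from it, 55 mm high in all, dark bore on top. Origin at the centre of its underside, z up. Loose, 0.18 to 0.4 kg, standing upright on the bench; not to be touched.
- flanged_top (a point): Centre of the flat top of the flanged housing, on its axis, 55 mm above the bench.
- forked: The forked housing, plain aluminium: a block 56 x 48 x 28 mm with two upright ears on it, 62 mm high in all. Origin at the centre of its underside, z up. Loose, 0.18 to 0.4 kg, standing upright on the bench; not to be touched.
- forked_top (a point): Middle of the top of the forked housing, between the ears' tips, 62 mm above the bench.
- tubular: The tubular housing, plain aluminium: a stepped round tube, 48 mm across at the foot, 32 mm at the top, 90 mm high, no flange. Origin at the centre of its underside, z up. Loose, 0.18 to 0.4 kg, standing upright on the bench; not to be touched.
- tubular_top (a point): Centre of the top of the tubular housing, 90 mm above the bench.
- sleeve_tray: Open blue tray, 90 (its x) x 130 (its y) x 35 mm high, fixed to the bench, turned by up to 7 degrees; holds ten short aluminium sleeves (tubes 16 mm across, 20 mm long), lying and standing, all below its rim. Origin at the centre of its underside, z up.
- sleeve_tray_mid (a point): Middle of the sleeve tray's mouth, level with its rim, 35 mm above the bench.
- pin_tray: Open blue tray, 90 (its x) x 130 (its y) x 35 mm high, fixed to the bench, turned by up to 7 degrees; holds long steel pins side by side, 8 mm thick and about 110 mm long. Origin at the centre of its underside.
- pin_tray_mid (a point): Middle of the pin tray's mouth, 35 mm above the bench.
- washer_tray: Open blue tray, 90 (its x) x 130 (its y) x 35 mm high, fixed to the bench, turned by up to 7 degrees; holds flat round washers 28 mm across, 3 mm thick. Origin at the centre of its underside.
- washer_tray_mid (a point): Middle of the washer tray's mouth, 35 mm above the bench.
- callbox: The call box: a grey flat box 140 (its x) x 80 (its y) x 40 mm high, fixed on the bench to the robot's left or right, with two grey push buttons in black housings on its top, 72 mm apart along its x. Origin at the centre of its underside, z up.
- wide_top (a point): Centre of the top face of the call box's wide button (40 mm across; the one at the box's +x end, farther from the robot), as it now stands. It is pressed straight down.
- wide (a joint): Travel of the wide button in m: 0 released, 0.006 fully down. A spring returns it; fully down takes about 5 N.
- small_top (a point): Centre of the top face of the call box's small button (20 mm across; at the box's -x end, nearer to the robot).
- small (a joint): Travel of the small button in m: 0 released, 0.006 fully down.
- block: Loose bystander: wooden block 160 x 65 x 45 mm, on the side of the bench opposite the call box. Origin at the centre of its underside.
- stud_a: Loose bystander: small turned steel stud 24 mm across, 34 mm high, standing between the left and the middle housing. Origin at the centre of its underside.
- stud_b: Loose bystander: another such stud, between the middle and the right housing. Origin at the centre of its underside.
- wrench: Loose bystander: steel wrench lying flat near the robot. Origin about its middle, underneath.
- driver: Loose bystander: screwdriver lying at the far left. Origin about its middle, underneath.
- jar: Loose bystander: clear jar with a blue lid, 64 mm across, 75 mm high, at the far right. Origin at the centre of its underside.
- cap: Loose bystander: yellow plastic cap, a disc 64 mm across, 12 mm high, near the robot. Origin at the centre of its underside.
Things that resemble listed ones, but are neither listed nor needed, are in the scene too. Of the things that look like the callbox, the smaller one is meant.

How it is judged (in metres and radians):
On the way, in this order (a step that is already met when the one before it is completed fails the run):
1. fingertips held just above the top of the flanged housing, over its axis, for about two seconds (horizontal distance between the grasp point and flanged_top below 0.025 m and z of the grasp point in the frame of flanged_top between 0.018 and 0.08 m), for 1.6 s.
2. then fingertips held just above the middle of the tray of sleeves for about two seconds (horizontal distance between the grasp point and sleeve_tray_mid below 0.032 m and z of the grasp point in the frame of sleeve_tray_mid between 0.018 and 0.08 m), for 1.6 s.
3. then the wide button of the call box pressed down (more than 4 of its 6 mm) (value of joint wide above 0.004 m), for 0.05 s.
At the end, for the whole second after the job is handed in: Both buttons are released (within 1.5 mm of the top), all three housings stand upright, at rest, within 5 mm of where they began, and the other loose things are within 15 mm of where they began (distance of each of flanged_top, forked_top, tubular_top from where it was at the start of the episode below 0.005 m and angle between each of flanged, forked, tubular's own z axis and vertical below 0.06 rad and linear speed of each of flanged, forked, tubular below 0.01 m/s and value of joint each of wide, small below 0.0015 m and distance of each of block, stud_a, stud_b, wrench, driver, jar, cap from where it was at the start of the episode below 0.015 m); the robot touches nothing.
It fails at once if a housing or a tray (or what lies in it) is touched by the robot (contact force between any of the fingers, the arm and flanged above 0.5 N or contact force between any of the fingers, the arm and forked above 0.5 N or contact force between any of the fingers, the arm and tubular above 0.5 N or contact force between any of the fingers, the arm and sleeve_tray above 0.5 N or contact force between any of the fingers, the arm and pin_tray above 0.5 N or contact force between any of the fingers, the arm and washer_tray above 0.5 N).
It fails at once if a housing is moved more than 5 mm, lifted or tipped (distance of any of flanged_top, forked_top, tubular_top from where it was at the start of the episode above 0.005 m).
It fails at once if another housing or tray is pointed at: the fingertips come lower than about 25 mm above its middle ((horizontal distance between the grasp point and forked_top below 0.018 m and z of the grasp point in the frame of forked_top between -0.05 and 0.045 m) or (horizontal distance between the grasp point and tubular_top below 0.018 m and z of the grasp point in the frame of tubular_top between -0.05 and 0.045 m) or (horizontal distance between the grasp point and pin_tray_mid below 0.018 m and z of the grasp point in the frame of pin_tray_mid between -0.05 and 0.045 m) or (horizontal distance between the grasp point and washer_tray_mid below 0.018 m and z of the grasp point in the frame of washer_tray_mid between -0.05 and 0.045 m)).
It fails at once if the small button is pressed (value of joint small above 0.003 m).
It fails at once if another thing on the bench is moved more than 15 mm or lifted (distance of any of block, stud_a, stud_b, wrench, driver, jar, cap from where it was at the start of the episode above 0.015 m).
It also fails if it takes over 58 s, if anything falls off the work surface, if the arm or the gripper's body presses on something with over 40 N, if the wrist force passes 120 N, or if a joint passes its speed limit or range.

## Working session

There is one attempt and no reset: what is moved stays moved. The work goes in short steps, Python scripts to look and compute and a tool call to move; the robot and the scene stay as the last step left them, time stands still between calls to the robot, and variables do not carry over. Pictures are saved under pics/ and viewed, at most 10 in all, crops included, and the job is handed in when it is done.

Besides the shell and the picture viewer there is one more tool, called after "Call:" in YAML: its name, and indented under it one key for each argument. arm_command: Moves the arm, as the interface text tells. Its arguments: {"type":"object","properties":{"series":{"type":"array"},"jaw":{"type":"number"}},"required":["series"]}

```bash
mkdir -p pics; cat > h.py <<'E'
import numpy as np, cv2, pickle
from workcell import ctrl
def snap(n,tag):
    d=ctrl.get_image(n); cv2.imwrite(f'pics/{tag}.png',d['frame']); pickle.dump(d,open(f'{tag}.pkl','wb')); return d
def ray(d,u,v,z):
    R=cv2.Rodrigues(np.array(d['rvec'],float))[0]; t=np.array(d['tvec'],float).ravel()
    c=-R.T@t; r=R.T@np.array([(u-d['cx'])/d['fx'],(v-d['cy'])/d['fy'],1]); return c+r*(z-c[2])/r[2]
def load(tag): return pickle.load(open(f'{tag}.pkl','rb'))
E
python3 - <<'E'
from h import *
snap('top','top0'); snap('side','side0')
o=ctrl.get_obs(); print(o['t'],o['ee_pos'],o['orientation'],o['width'])
for t in('top0','side0'):
    d=load(t);R=cv2.Rodrigues(np.array(d['rvec'],float))[0];print(-R.T@np.array(d['tvec']).ravel(),d['fx'])
E
```

```text
0.1 [ 147.12906376 -606.95560101  240.98737827] [-3.11806060e+00 -3.72474859e-01  2.23762501e-04] 88.11345339510615
[ 203.07292102    1.42378929 1344.87772747] 470.81756136883024
[-152.33969863  638.8068509  1073.13071232] 507.26035957802776
```

View pics/top0.png

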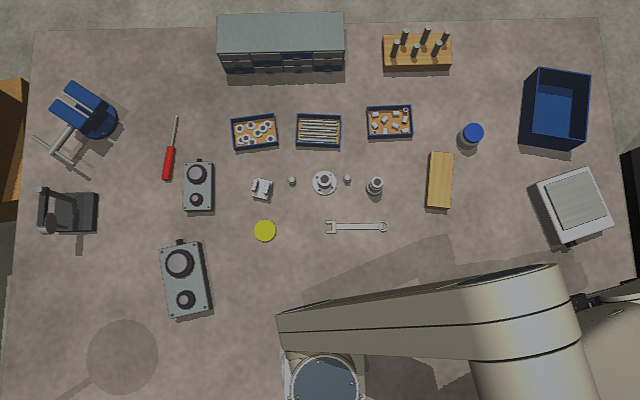

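View pics/side0.png

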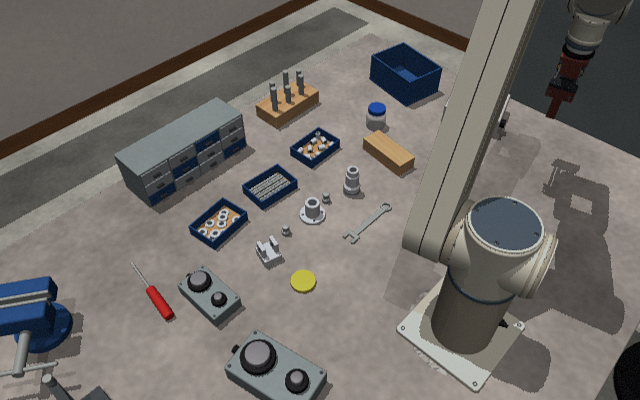

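The top view shows these candidates:
- **Housings:** forked (262,188), flanged (324,182) and tubular (375,186). The flanged one is meant, because it has the round flange with bolt holes.
- **Trays:** washers (254,131), pins (318,131) and short sleeves (389,121). The sleeve tray is meant.
- **Call boxes:** (198,186) and a larger one at (186,280). The smaller is meant, and its wide button is at about (197,174).

I'll confirm these in an enlarged crop.

```bash
python3 - <<'E'
from h import *
d=load('top0'); f=d['frame']
cv2.imwrite('pics/crop.png',cv2.resize(f[95:225,175:425],None,fx=3.2,fy=3.2,interpolation=cv2.INTER_CUBIC))
# tray masks (blue)
hsv=cv2.cvtColor(f,cv2.COLOR_BGR2HSV)
m=cv2.inRange(hsv,(105,90,20),(125,255,255)); m[:, :220]=0; m[:95]=0; m[160:]=0; m[:,420:]=0
cs,_=cv2.findContours(cv2.morphologyEx(m,cv2.MORPH_CLOSE,np.ones((3,3))),cv2.RETR_EXTERNAL,cv2.CHAIN_APPROX_NONE)
for c in cs:
    if cv2.contourArea(c)>300:
        r=cv2.minAreaRect(c); print('tray',r,ray(d,*r[0],30)[:2])
for n,u,v,z in [('flanged',324,181,55),('forked',262,188,62),('tub',375,186,90),('wide',197,174,60),('small',196,199,60),('box',198,186,40),('big',186,280,40)]:
    print(n,ray(d,u,v,z).round())
E
```

```text
tray ((317.99322509765625, 128.6425323486328), (44.853939056396484, 29.82335090637207), 2.7263107299804688) [650.21820798   1.10823129]
tray ((389.3009338378906, 119.81901550292969), (29.63309097290039, 44.75880432128906), 87.27368927001953) [ 671.78168055 -208.14222415]
flanged [488. -12.  55.]
forked [471. 161.  62.]
tub [ 463. -150.   90.]
wide [516. 344.  60.]
small [445. 345.  60.]
box [486. 345.  40.]
big [224. 372.  40.]
```

View pics/crop.png

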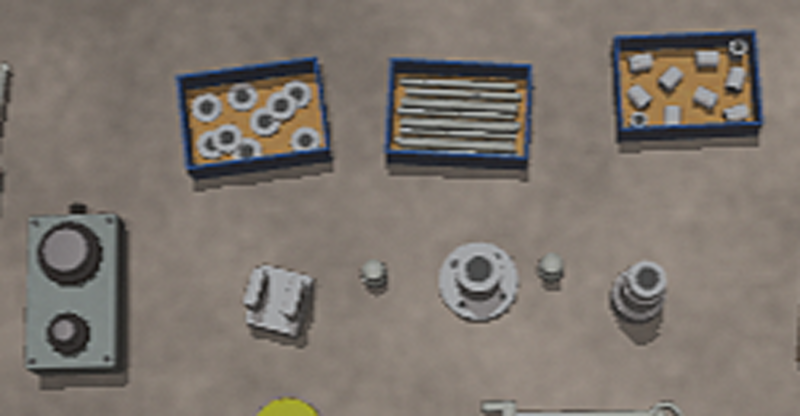

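The crop confirms it. The flanged housing's bore is at full-image (324.7,178.4), the sleeve tray's rim centre at (389.7,121.2), the wide button at (197,173.4) and the small one at (196,198). Next I'll measure the heights using the side view.

```bash
python3 - <<'E'
from h import *
d=load('top0'); s=load('side0'); f=s['frame']
cv2.imwrite('pics/crop2.png',cv2.resize(f[255:330,170:250],None,fx=7,fy=7,interpolation=cv2.INTER_CUBIC))
R=cv2.Rodrigues(np.array(s['rvec'],float))[0]
K=np.array([[s['fx'],0,s['cx']],[0,s['fy'],s['cy']],[0,0,1]])
for n,u,v,zs in [('fl',324.7,178.4,[55]),('tray',389.7,121.2,[35]),('wide',196.9,173.4,[40,50,55,60,65,70,75]),('small',196,198,[50,60,70])]:
    for z in zs:
        p=ray(d,u,v,z); q=cv2.projectPoints(p,np.array(s['rvec'],float),np.array(s['tvec'],float),K,None)[0].ravel()
        print(n,p.round(1),q.round(1),((q-[170,255])*7).round())
print(cv2.Rodrigues(np.array(ctrl.get_obs()['orientation']))[0].round(3))
E
```

```text
fl [495.3 -14.3  55. ] [310.3 201. ] [ 982. -378.]
tray [ 665.8 -208.3   35. ] [314.4 143.1] [1011. -784.]
wide [522.5 349.2  40. ] [196.9 281.1] [189. 183.]
wide [520.1 346.6  50. ] [197.7 278.7] [194. 166.]
wide [518.8 345.2  55. ] [198.1 277.5] [197. 157.]
wide [517.6 343.9  60. ] [198.5 276.3] [200. 149.]
wide [516.4 342.6  65. ] [198.9 275. ] [202. 140.]
wide [515.2 341.2  70. ] [199.3 273.8] [205. 132.]
wide [513.9 339.9  75. ] [199.7 272.6] [208. 123.]
small [449.3 347.5  50. ] [216.3 296.6] [324. 291.]
small [447.4 344.8  60. ] [217.1 294.1] [329. 273.]
small [445.5 342.1  70. ] [217.9 291.5] [335. 255.]
[[ 0.972  0.236 -0.   ]
 [ 0.236 -0.972  0.001]
 [ 0.    -0.001 -1.   ]]
```

View pics/crop2.png

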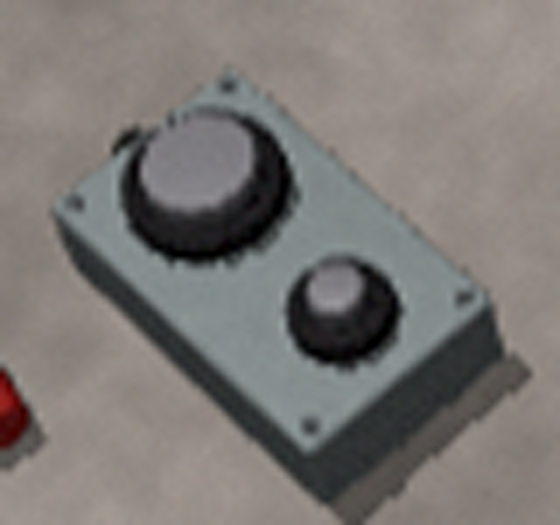

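The wide button's top is at about (518,345,56). First move: shut the fingers and travel high to above the flanged housing.

Call:
arm_command:
  series:
    - {"linear":[0.012,-0.012,0],"turn":0}
    - {"linear":[0.024,-0.025,0],"turn":0}
    - {"linear":[0.024,-0.025,0],"turn":0}
    - {"linear":[0.024,-0.025,0],"turn":0}
    - {"linear":[0.024,-0.025,0],"turn":0}
    - {"linear":[0.024,-0.025,0],"turn":0}
    - {"linear":[0.024,-0.025,0],"turn":0}
    - {"linear":[0.024,-0.025,0],"turn":0}
    - {"linear":[0.024,-0.025,0],"turn":0}
    - {"linear":[0.024,-0.025,0],"turn":0}
  jaw: -1

```text
t: 1.1
ee_pos: [313.2, -320.9, 241.5]
orientation: [-3.119, -0.373, 0.0]
ft_force: [-0.2, 0.2, -0.4]
width: 11.3
grasp_force: 0.0
```

Call:
arm_command:
  series:
    - {"linear":[0.024,-0.025,0],"turn":0}
    - {"linear":[0.024,-0.025,0],"turn":0}
    - {"linear":[0.024,-0.025,0],"turn":0}
    - {"linear":[0.024,-0.025,0],"turn":0}
    - {"linear":[0.024,-0.025,0],"turn":0}
    - {"linear":[0.024,-0.025,0],"turn":0}
    - {"linear":[0.024,-0.025,0],"turn":0}
    - {"linear":[0.024,-0.025,0],"turn":0}
    - {"linear":[0,0,0],"turn":0}
    - {"linear":[0,0,0],"turn":0}

```text
t: 2.1
ee_pos: [451.8, -82.6, 241.4]
orientation: [-3.119, -0.376, 0.001]
ft_force: [-0.0, -0.2, 0.7]
width: 0.4
grasp_force: 0.0
```

Call:
arm_command:
  series:
    - {"linear":[0.02,-0.019,0],"turn":0}
    - {"linear":[0.02,-0.019,0],"turn":0}
    - {"linear":[0.018,-0.018,0],"turn":0}
    - {"linear":[0,0,0.02],"turn":0}
    - {"linear":[0,0,0.02],"turn":0}
    - {"linear":[0,0,0.02],"turn":0}
    - {"linear":[0,0,0.02],"turn":0}
    - {"linear":[0,0,0],"turn":0}
    - {"linear":[0,0,0],"turn":0}
    - {"linear":[0,0,0],"turn":0}

```text
t: 3.1
ee_pos: [496.1, -16.1, 162.7]
orientation: [3.119, 0.372, 0.002]
ft_force: [-0.6, 0.7, 0.3]
width: 0.8
grasp_force: 0.0
```

```bash
python3 - <<'E'
from h import *
d=snap('side','side1'); cv2.imwrite('pics/c3.png',cv2.resize(d['frame'][80:240,200:400],None,fx=3,fy=3))
E
```

```text
(no output)
```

View pics/c3.png

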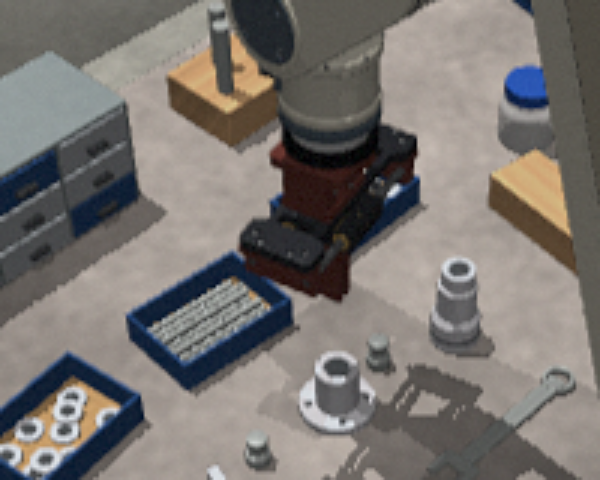

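The picture shows the shut fingertips at crop (345,295), directly above the flanged housing's bore at (338,360), with nothing in the way. I'll go down to about 105 mm and hold.

Call:
arm_command:
  series:
    - {"linear":[0,0.002,0.02],"turn":0}
    - {"linear":[0,0,0.02],"turn":0}
    - {"linear":[0,0,0.015],"turn":0}
    - {"linear":[0,0,0],"turn":0}
    - {"linear":[0,0,0],"turn":0}
    - {"linear":[0,0,0],"turn":0}
    - {"linear":[0,0,0],"turn":0}
    - {"linear":[0,0,0],"turn":0}
    - {"linear":[0,0,0],"turn":0}
    - {"linear":[0,0,0],"turn":0}

```text
t: 4.15
ee_pos: [496.2, -17.6, 106.8]
orientation: [3.119, 0.373, 0.0]
ft_force: [0.7, -0.9, 0.9]
width: 0.4
grasp_force: 0.0
```

Call:
arm_command:
  series:
    - {"linear":[0,0,0],"turn":0}
    - {"linear":[0,0,0],"turn":0}
    - {"linear":[0,0,0],"turn":0}
    - {"linear":[0,0,0],"turn":0}
    - {"linear":[0,0,0],"turn":0}
    - {"linear":[0,0,0],"turn":0}
    - {"linear":[0,0,0],"turn":0}
    - {"linear":[0,0,0],"turn":0}
    - {"linear":[0,0,0],"turn":0}
    - {"linear":[0,0,0],"turn":0}

```text
t: 5.15
ee_pos: [496.1, -17.6, 106.7]
orientation: [-3.119, -0.373, -0.0]
ft_force: [0.5, -0.3, -0.2]
width: 0.4
grasp_force: 0.0
```

Call:
arm_command:
  series:
    - {"linear":[0,0,0],"turn":0}
    - {"linear":[0,0,0],"turn":0}
    - {"linear":[0,0,0],"turn":0}
    - {"linear":[0,0,0],"turn":0}
    - {"linear":[0,0,0],"turn":0}
    - {"linear":[0,0,-0.02],"turn":0}
    - {"linear":[0,0,-0.03],"turn":0}
    - {"linear":[0,0,-0.03],"turn":0}
    - {"linear":[0,0,-0.02],"turn":0}
    - {"linear":[0,0,0],"turn":0}

```text
t: 6.15
ee_pos: [497.9, -17.7, 209.3]
orientation: [3.118, 0.373, 0.009]
ft_force: [-0.4, 0.3, -0.2]
width: 0.8
grasp_force: 0.0
```

Call:
arm_command:
  series:
    - {"linear":[0.015,0.028,0],"turn":0}
    - {"linear":[0.015,0.028,0],"turn":0}
    - {"linear":[0.015,0.028,0],"turn":0}
    - {"linear":[0.015,0.028,0],"turn":0}
    - {"linear":[0.015,0.028,0],"turn":0}
    - {"linear":[0.015,0.028,0],"turn":0}
    - {"linear":[0.015,0.028,0],"turn":0}
    - {"linear":[0.015,0.029,0],"turn":0}
    - {"linear":[0,0,0],"turn":0}
    - {"linear":[0,0,0],"turn":0}

```text
t: 7.15
ee_pos: [664.9, -208.1, 204.6]
orientation: [-3.118, -0.371, 0.004]
ft_force: [0.2, 0.2, 0.2]
width: 0.3
grasp_force: 0.0
```

Call:
arm_command:
  series:
    - {"linear":[0,0,0.02],"turn":0}
    - {"linear":[0,0,0.02],"turn":0}
    - {"linear":[0,0,0.02],"turn":0}
    - {"linear":[0,0,0.02],"turn":0}
    - {"linear":[0,0,0.02],"turn":0}
    - {"linear":[0,0,0.02],"turn":0}
    - {"linear":[0,0,0],"turn":0}
    - {"linear":[0,0,0],"turn":0}
    - {"linear":[0,0,0],"turn":0}
    - {"linear":[0,0,0],"turn":0}

```text
t: 8.15
ee_pos: [666.4, -208.0, 88.1]
orientation: [3.119, 0.373, 0.003]
ft_force: [-0.6, 0.2, -0.6]
width: -0.0
grasp_force: 0.0
```

Call:
arm_command:
  series:
    - {"linear":[0,0,0],"turn":0}
    - {"linear":[0,0,0],"turn":0}
    - {"linear":[0,0,0],"turn":0}
    - {"linear":[0,0,0],"turn":0}
    - {"linear":[0,0,0],"turn":0}
    - {"linear":[0,0,0],"turn":0}
    - {"linear":[0,0,0],"turn":0}
    - {"linear":[0,0,0],"turn":0}
    - {"linear":[0,0,0],"turn":0}
    - {"linear":[0,0,0],"turn":0}

```text
t: 9.15
ee_pos: [665.8, -208.0, 86.7]
orientation: [-3.119, -0.373, 0.0]
ft_force: [-0.2, -0.0, -0.4]
width: 0.5
grasp_force: 0.0
```

```bash
python3 - <<'E'
from h import *
d=snap('side','side2'); cv2.imwrite('pics/c4.png',cv2.resize(d['frame'][40:240,200:440],None,fx=3,fy=3))
E
```

```text
(no output)
```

View pics/c4.png

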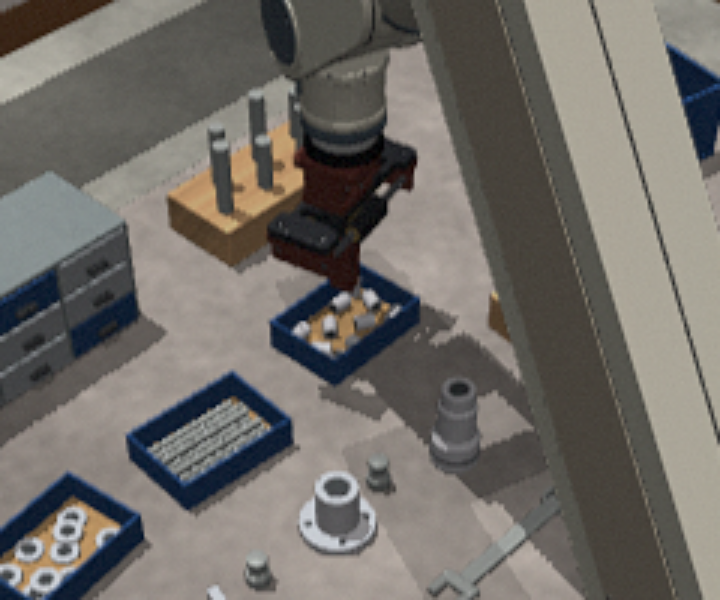

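The picture shows the fingertips at crop (347,285), above the middle of the sleeve tray and clear of its rim. I'll hold a little longer, rise, then travel to the call box.

Call:
arm_command:
  series:
    - {"linear":[0,0,0],"turn":0}
    - {"linear":[0,0,0],"turn":0}
    - {"linear":[0,0,0],"turn":0}
    - {"linear":[0,0,0],"turn":0}
    - {"linear":[0,0,0],"turn":0}
    - {"linear":[0,0,-0.02],"turn":0}
    - {"linear":[0,0,-0.03],"turn":0}
    - {"linear":[0,0,-0.03],"turn":0}
    - {"linear":[0,0,-0.03],"turn":0}
    - {"linear":[0,0,-0.01],"turn":0}

```text
t: 10.2
ee_pos: [667.4, -208.5, 210.3]
orientation: [3.117, 0.372, 0.008]
ft_force: [0.3, -0.2, 0.5]
width: 0.4
grasp_force: 0.0
```

Call:
arm_command:
  series:
    - {"linear":[-0.001,-0.03,0],"turn":0}
    - {"linear":[-0.001,-0.03,0],"turn":0}
    - {"linear":[-0.001,-0.03,0],"turn":0}
    - {"linear":[-0.001,-0.03,0],"turn":0}
    - {"linear":[-0.001,-0.03,0],"turn":0}
    - {"linear":[-0.001,-0.03,0],"turn":0}
    - {"linear":[-0.001,-0.03,0],"turn":0}
    - {"linear":[-0.001,-0.03,0],"turn":0}
    - {"linear":[-0.001,-0.03,0],"turn":0}
    - {"linear":[-0.001,-0.03,0],"turn":0}

```text
t: 11.2
ee_pos: [584.4, 82.2, 205.7]
orientation: [-3.119, -0.373, 0.002]
ft_force: [-0.7, 0.2, 0.3]
width: 0.7
grasp_force: 0.0
```

Call:
arm_command:
  series:
    - {"linear":[0,-0.03,0],"turn":0}
    - {"linear":[0,-0.03,0],"turn":0}
    - {"linear":[0,-0.03,0],"turn":0}
    - {"linear":[0,-0.03,0],"turn":0}
    - {"linear":[0,-0.03,0],"turn":0}
    - {"linear":[-0.001,-0.03,0],"turn":0}
    - {"linear":[-0.001,-0.03,0],"turn":0}
    - {"linear":[-0.001,-0.03,0],"turn":0}
    - {"linear":[0,-0.03,0],"turn":0}
    - {"linear":[0,0,0],"turn":0}

```text
t: 12.2
ee_pos: [517.7, 345.6, 205.7]
orientation: [-3.118, -0.377, 0.001]
ft_force: [0.6, 0.3, -1.1]
width: 1.1
grasp_force: 0.0
```

Call:
arm_command:
  series:
    - {"linear":[0,0,0],"turn":0}
    - {"linear":[0,0,0],"turn":0}
    - {"linear":[0,0,0],"turn":0}

```text
t: 12.5
ee_pos: [519.1, 341.7, 206.4]
orientation: [3.119, 0.371, -0.001]
ft_force: [0.6, 0.2, 0.3]
width: 0.1
grasp_force: 0.0
```

Call:
arm_command:
  series:
    - {"linear":[0,-0.003,0.02],"turn":0}
    - {"linear":[0,0,0.02],"turn":0}
    - {"linear":[0,0,0.02],"turn":0}
    - {"linear":[0,0,0.02],"turn":0}
    - {"linear":[0,0,0.02],"turn":0}
    - {"linear":[0,0,0.01],"turn":0}
    - {"linear":[0,0,0],"turn":0}
    - {"linear":[0,0,0],"turn":0}
    - {"linear":[0,0,0],"turn":0}

```text
t: 13.4
ee_pos: [518.9, 346.0, 97.8]
orientation: [-3.119, -0.372, -0.003]
ft_force: [-0.3, 0.1, -0.1]
width: 0.3
grasp_force: 0.0
```

```bash
python3 - <<'E'
from h import *
d=snap('side','side3'); cv2.imwrite('pics/c5.png',cv2.resize(d['frame'][200:340,120:280],None,fx=4,fy=4))
E
```

```text
(no output)
```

View pics/c5.png

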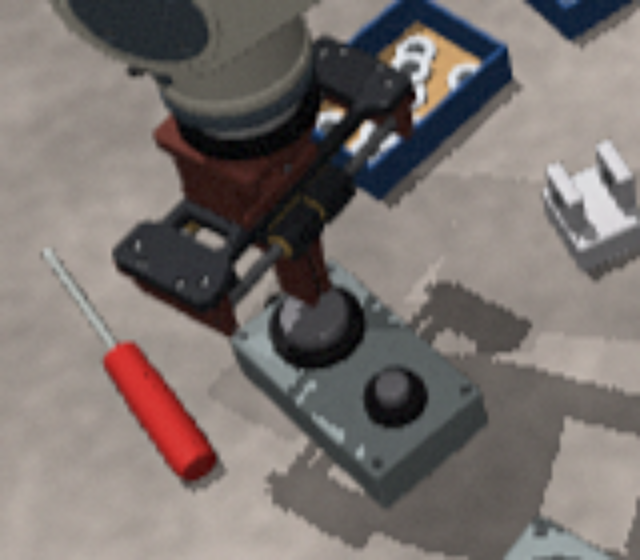

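The fingertips are at crop (310,300), just above the wide button, and the small one at (395,395) is clear. I'll go down gently, watching the force.

Call:
arm_command:
  series:
    - {"linear":[0,0,0.005],"turn":0}
    - {"linear":[0,0,0.005],"turn":0}
    - {"linear":[0,0,0.005],"turn":0}
    - {"linear":[0,0,0.003],"turn":0}
    - {"linear":[0,0,0],"turn":0}
    - {"linear":[0,0,0],"turn":0}

```text
t: 14.05
ee_pos: [518.1, 345.8, 78.7]
orientation: [3.119, 0.373, -0.0]
ft_force: [-1.0, -0.0, 2.7]
width: 0.3
grasp_force: 1.4
```

Call:
arm_command:
  series:
    - {"linear":[0,0,0.002],"turn":0}
    - {"linear":[0,0,0.002],"turn":0}
    - {"linear":[0,0,0],"turn":0}
    - {"linear":[0,0,0],"turn":0}

```text
t: 14.45
ee_pos: [518.2, 345.8, 75.3]
orientation: [-3.119, -0.373, -0.0]
ft_force: [-2.6, -1.1, 9.8]
width: 0.3
grasp_force: 4.4
```

Call:
arm_command:
  series:
    - {"linear":[0,0,0.001],"turn":0}
    - {"linear":[0,0,0],"turn":0}
    - {"linear":[0,0,0],"turn":0}

```text
t: 14.75
ee_pos: [518.2, 345.9, 75.1]
orientation: [-3.119, -0.373, -0.0]
ft_force: [-4.6, -2.7, 15.5]
width: 0.2
grasp_force: 8.0
```

The force jumped to 15 N with almost no further travel, so the button is fully down. Now I'll draw clear.

Call:
arm_command:
  series:
    - {"linear":[0,0,-0.005],"turn":0}
    - {"linear":[0,0,-0.01],"turn":0}
    - {"linear":[0,0,-0.02],"turn":0}
    - {"linear":[0,0,-0.03],"turn":0}
    - {"linear":[0,0,-0.03],"turn":0}
    - {"linear":[0,0,-0.03],"turn":0}
    - {"linear":[0,0,-0.01],"turn":0}
    - {"linear":[0,0,0],"turn":0}
    - {"linear":[0,0,0],"turn":0}
    - {"linear":[0,0,0],"turn":0}

```text
t: 15.75
ee_pos: [517.3, 345.2, 206.8]
orientation: [3.118, 0.372, -0.004]
ft_force: [0.9, 0.7, -0.9]
width: 0.2
grasp_force: 0.0
```

```bash
python3 - <<'E'
from h import *
d=snap('side','side4')
a=load('side0')['frame']; m=cv2.absdiff(a,d['frame']).max(2)
# bystander/button check: mean change around housings, wrench, cap, small button
for n,(u,v) in dict(fl=(313,208),fork=(268,250),tub=(352,181),cap=(303,281),wrench=(368,222),driver=(158,300),small=(218,298),stud=(286,230)).items(): print(n,m[v-8:v+8,u-8:u+8].mean().round(1))
o=ctrl.get_obs(); print(o['ee_pos'],o['ft_force'])
E
```

```text
fl 19.3
fork 19.9
tub 19.1
cap 28.5
wrench 25.1
driver 24.7
small 24.8
stud 21.8
[517.34512958 345.27671543 206.86763995] [-0.42840073 -0.84836165 -1.00648951]
```

View pics/side4.png

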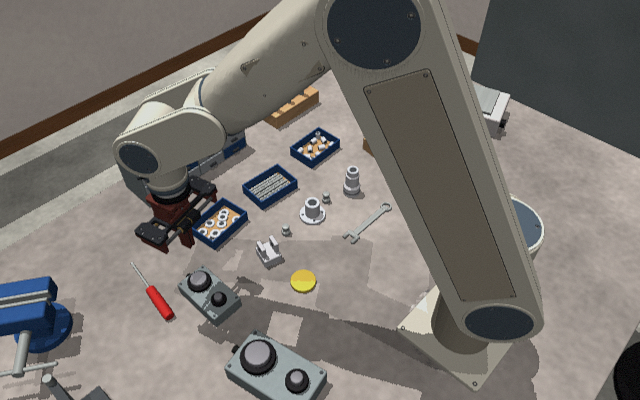

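In this view the gripper is well clear of everything. The housings, trays, studs, wrench, cap and driver look to be where they started (flanged 313,208; cap 303,281), and the wide button (199,280) looks released. The pixel differences are fairly uniform across the scene, so I put them down to lighting.

```bash
python3 -c "
from workcell import ctrl; print(ctrl.close_job())"
```

```text
the job is handed in; nothing more can be done
None
```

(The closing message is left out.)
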